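# Fit the tool bar from the lidded case into its handle

## Robot

A 6-joint arm with a two-finger parallel gripper is mounted at the origin on the work surface. World frame = base frame: x ahead of the robot, y to its left, z up, the work surface at z = 0. Lengths are in mm, angles in degrees, forces in N, time in s.
With the tool pointing down it reaches from about 350 to 850 mm from the base axis. Payload 8.1 kg.
Tool frame: the origin (TCP) lies between the finger pads; the fingertips stand 17 mm ahead of it and the grasp point (between the pads) lies 2 mm behind it; z points along the fingers, y is the line along which they close (so a half turn about z gives the same grasp; the last joint's range is limited). The gripper opens to 85 mm and grips with 20 to 120 N. Pads are 22 mm wide; open, the fingers measure 114 mm over their backs; the gripper's body (76 mm by 85 mm) begins 54 mm behind the grasp point. The pads swing forward as they close: fully open they stand 13 mm farther back than shut.
Start: joints at [-75.138, 7.471, 85.268, -0, 87.261, -4.893], TCP at [202.825, -564.683, 248.292] pointing down, gripper open.
Joint ranges: [-169.43, 169.43], [-51.17, 129.36], [1.28, 143.12], [-76.62, 256.62], [0, 156.53], [-152.29, 152.29]. Speed limits (degrees/s): [136.94, 136.94, 159.86, 180, 180, 180].

## Interface

Orientations are given as [roll, pitch, yaw] about the fixed x, y, z axes, in that order (R = Rz(yaw) Ry(pitch) Rx(roll)).
In Python, from bench import sense, snapshot, hand_in, trace, place_of gives the robot as it stands.
- The arm moves only by the shell command python3 -m handwheel 'ROWS' [FORCE]. ROWS is JSON, a list of rows, each a list of 7 numbers: the opening, from -1 (shut) to 1 (fully open), then the shift along the tool's x, y, z in cm, then the turn, a rotation vector about the tool's x, y, z in rad. A call has 1 to 12 rows; each row shifts and turns the commanded pose from where the row before left it, along the tool's axes as they then stand; what a row does not reach is not made up. A row lasts 1/12 s, in which the tool goes at most 41.7 mm and 7.16 degrees, less where a joint would pass 70% of its speed; a pose out of reach is approached as far as the arm can. A call with a gripper value outside its range is refused whole. The fingers move at their own pace and stop on an object; FORCE is the grip in N (left out, the last holds). Time passes only in rows, so rows that do not move let the fingers close. It gives the time, the measured TCP pose, the force, the opening and the grip force at its end, in the units of the state.
- sense(): the state, without advancing time (a new reading comes with each control period).
- snapshot(name): name is "scene" or "top" or "wrist"; returns a dict with "image" (420x560x3 uint8, red, green, blue), "intrinsics" (3x3 intrinsics, pixels), "R" (3x3) and "t" (3): a world point X has camera coordinates R X + t. Camera axes: x right, y down, z forward; pixel columns grow to the right and rows downward; lengths in mm; the calibration is good to about 2 mm. A picture is of the moment at which its call begins. There is no depth.
- hand_in(): hands the job in; it is judged then, once.
Trained networks look in a picture, given as the dict that the camera call returned (one of the last four; its "shot" number tells which), for a name from the list of things; names that differ only in an ending like _2 or _b are one class to them, and where a whole thing is asked for, a point or a joint stands for the part that bears it (a point fixed in the world has none). Each returns a list of dicts, best first, with "conf" (0 to 1); they miss things now and then, are a little off and sometimes report something else, mostly with a low value. They report only what shows in the picture. A call takes as long as a camera call. They do not tell look-alikes from the thing itself.
- trace(picture, query): "pixels" (420x560 bool, what is visible of it).
- place_of(picture, query): "location" ([x, y, z] in mm, in world coordinates, good to about 4 mm: a listed point, or the origin of a listed thing).
The state is a dict: "time": time; "joint_pos": joint angles; "qd": joint speeds; "joint_efforts": joint torques, N m; "tool_pos": TCP position; "tcp_rot": TCP orientation; "ft_force": force on the tool from outside, world axes, zero at the start; "wrist_torque": the same for the moment, N m; "finger_gap": finger opening in mm; "grip_force": force on a finger pad.
Only numpy, scipy, OpenCV 4.12 (cv2) and the standard library are available. Lean on these libraries where they do the work, as an engineer would, in place of code of your own. Each camera call takes 0.05 s, during which the arm holds its last target. There are 200 camera calls.

## Task

Take the loose lid off the wooden tool case by its knob and set it down gently, flat and knob up, on the bench. Then take the steel tool bar out of the case and slide its plain shank end into the aluminium handle held in the vice until you feel it press home on the hidden stop, without ramming it, and leave it there against the stop, ready for the grub screws. Leave the chuck, the mallet and the bowl where they stand.

Things in the scene. Friction and masses are not known exactly. Their poses are not given: they have to be found in the camera images.
- case: Open wooden case fixed to the bench, 220 mm long (its x), 110 mm wide (y), 62 mm high, walls and floor 8 mm thick. Origin: centre of its underside, on the bench. Inside, two notched cross-blocks at x = -70 and +70 mm (each 14 mm along x, top 41 mm above the bench) carry the bar lengthwise at y = 0, its axis 38 mm above the bench; between them it is free, 94 mm from wall to wall.
- lid: Loose wooden lid: a 220 x 110 x 12 mm board with an 8 mm deep frame underneath that fits inside the case walls with 3 mm play all round, and a round turned knob in the middle of its top; 0.18 to 0.36 kg. Origin: centre of the frame's underside, 54 mm above the bench on the case and 0 flat on the bench; x along its length, z up. Board top at z = 20 mm, top of the knob at z = 58 mm.
- knob (a point): Centre of the lid's knob head, 45 mm above the lid's origin; the head is round, 34 mm in diameter, with upright sides 15 mm tall (38 to 53 mm above the lid's origin), on a 22 mm neck 14 mm tall. Axes as the lid.
- bar: Steel woodturning tool bar, 172 mm long, 0.13 to 0.27 kg: a round 14 mm shank, and at the -x end a short flat with a round 16 mm carbide cutter. Lies in the case under the lid, shank end towards the case's +x. Origin: on its axis, 85 mm from the shank end, where it balances; x along the bar towards the shank end. It may be turned about its axis. Let go in the bore, it sags a little and stays.
- shank_end (a point): Centre of the plain flat end of the bar's shank, 85 mm along +x from the bar's origin. This end goes into the handle.
- vise: Blue machine vice fixed to the bench; a round aluminium tool handle, 36 mm in diameter, 196 mm long, is clamped level in its jaws. Origin: on the bench right below the open mouth of the handle's bore; x runs level from the mouth into the handle, z up. The vice lies from x = 43 to 177 and y = -80 to +122 mm (screw); jaw tops at 102, handle top at 108 mm. The handle's first 60 mm stand free.
- bore_mouth (a point): Centre of the bore's open mouth, 90 mm above the bench; axes as vise: x points into the handle along the bore. The bore is 17 mm in diameter, opened to a 25 mm cone over its first 8 mm. It is blind: a plug fixed inside it, out of sight, stops the bar 53 to 75 mm in from the mouth, at a depth that differs each time.
- chuck: Bystander: dark steel four-jaw lathe chuck, 100 mm in diameter, 70 mm high; origin at the centre of its underside.
- mallet: Bystander: turned wooden mallet standing on its head, 80 mm in diameter at the foot, 190 mm high; origin at the centre of its underside.
- bowl: Bystander: turned wooden bowl, 136 mm across the rim, 50 mm high; origin at the centre of its underside. It stands beyond the case and the vice; the strip of bench between those two is clear, at least 200 mm wide.
- stop_plug: Rigid brass plug fixed inside the bore, hidden from every side, 17 mm in diameter: the stop for the bar. Origin: centre of the face that the bar meets; x as vise, along the bore away from the mouth. Its place is known only roughly: feel for it.
Not all that is in view belongs to the job. What is shaped like the lid but blue is not meant.

How it is judged:
By the outcome, as a careful person would: the job done as asked, in the order asked, and still so for the second after the job is handed in, with the robot touching nothing.
It also fails if it takes over 72 s, if anything falls off the work surface, if the arm or the gripper's body presses on something with over 40 N, if the wrist force passes 120 N, or if a joint passes its speed limit or range.

## Working session

There is one attempt and no reset: what is moved stays moved. The work goes in short steps, Python scripts to look and compute and a shell command to move; the robot and the scene stay as the last step left them, time stands still between calls to the robot, and variables do not carry over. Pictures are saved under pics/ and viewed, at most 11 in all, crops included, and the job is handed in when it is done.

```bash
mkdir -p pics; python3 - <<'E'
from bench import *
import cv2,numpy as np
s=sense();print({k:np.round(v,2).tolist() for k,v in s.items()})
ims=[]
for n in("scene","top"):
    p=snapshot(n);cv2.imwrite(f"pics/{n}0.png",p["image"][...,::-1])
    print(n,p["intrinsics"][0][0],np.round(-np.array(p["R"]).T@p["t"]))
    for q in("case","lid","knob","vise","bore_mouth","chuck","mallet","bowl","bar"):
        print(q,[(round(d["conf"],2),np.round(d["location"]).tolist()) for d in place_of(p,q)[:3]])
E
```

```text
{'time': 0.0, 'joint_pos': [-75.14, 7.51, 85.33, -0.0, 87.26, -4.89], 'qd': [-0.08, 0.04, 0.03, -0.02, -0.01, -0.04], 'joint_efforts': [-0.0, -56.94, -50.06, -0.0, 0.01, 0.0], 'tool_pos': [202.69, -564.2, 247.27], 'tcp_rot': [-179.9, -0.01, 19.76], 'ft_force': [0.66, 0.04, 0.17], 'wrist_torque': [0.04, 0.06, -0.0], 'grip_force': 0.0, 'finger_gap': 85.32}
scene 389.1089164954196 [1677.  428.  924.]
case [(0.72, [513.0, -263.0, 3.0]), (0.52, [499.0, 582.0, 2.0])]
lid [(0.91, [337.0, -472.0, 1.0]), (0.79, [508.0, -260.0, 57.0])]
knob [(0.66, [340.0, -476.0, 43.0]), (0.61, [514.0, -259.0, 100.0])]
vise [(0.61, [532.0, 297.0, -0.0])]
bore_mouth [(0.76, [534.0, 290.0, 92.0])]
chuck [(0.84, [502.0, 583.0, 2.0])]
mallet [(0.95, [540.0, -572.0, -3.0]), (0.68, [499.0, 579.0, 2.0])]
bowl [(0.89, [795.0, -22.0, 1.0]), (0.67, [512.0, -258.0, 101.0]), (0.48, [511.0, -262.0, -1.0])]
bar []
top 428.96051901842026 [ 349.   -8. 1384.]
case [(0.4, [532.0, 297.0, -2.0])]
lid [(0.67, [509.0, -259.0, 54.0]), (0.57, [339.0, -476.0, -4.0]), (0.47, [798.0, -22.0, 1.0])]
knob [(0.87, [336.0, -476.0, 50.0]), (0.59, [515.0, -263.0, 97.0]), (0.46, [798.0, -24.0, 2.0])]
vise [(0.66, [531.0, 300.0, 1.0])]
bore_mouth [(0.59, [532.0, 293.0, 90.0])]
chuck [(0.64, [497.0, 584.0, -1.0])]
mallet [(0.89, [544.0, -568.0, -1.0])]
bowl [(0.97, [800.0, -25.0, 1.0])]
bar []
```

View pics/top0.png

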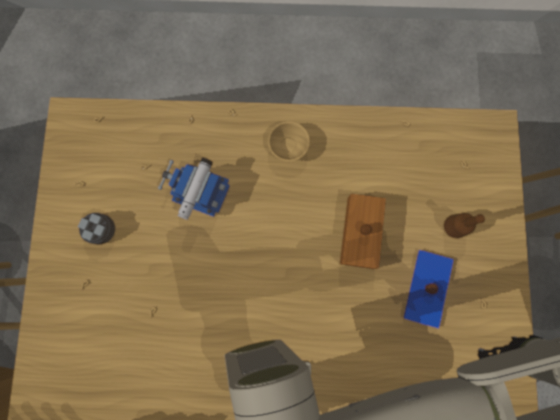

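View pics/scene0.png

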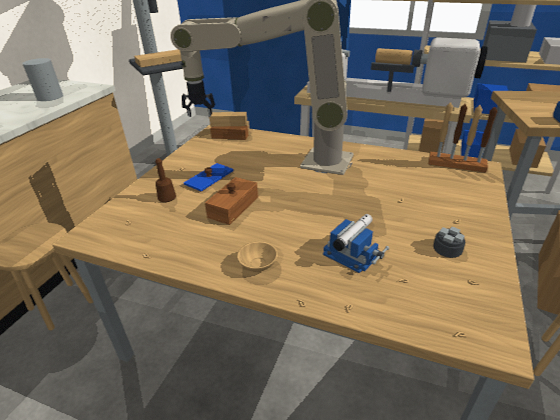

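Two lid-shaped things in the top view: a brown one on the case at (363,231) and a blue one on the bench at (430,288). The brown one fits, because it is wooden, on the case, and its origin is at z≈54. The handle's mouth is its near-left end at about (183,213). Next I'll take a confirming crop and measure the yaws.

```bash
cat > h.py <<'E'
from bench import *
import cv2,numpy as np
from scipy.spatial.transform import Rotation as Ro
def ray(p,uv,z):
    K,R,t=[np.array(p[k],float) for k in("intrinsics","R","t")]
    uv=np.atleast_2d(uv).astype(float); d=np.c_[uv,np.ones(len(uv))]@np.linalg.inv(K).T@R
    c=-R.T@t; return c+d*((z-c[2])/d[:,2])[:,None]
def proj(p,X):
    K,R,t=[np.array(p[k],float) for k in("intrinsics","R","t")]
    y=(np.atleast_2d(X)@R.T+t)@K.T; return y[:,:2]/y[:,2:]
def st():
    s=sense();return {k:np.round(s[k],2).tolist() for k in("time","tool_pos","tcp_rot","ft_force","wrist_torque","finger_gap","grip_force","joint_pos")}
E
python3 - <<'E'
from h import *
p=snapshot("top");im=p["image"][...,::-1]
for q,z in(("lid",74),("vise",90)):
    for d in trace(p,q)[:2]:
        m=d["pixels"];v,u=np.nonzero(m)
        W=ray(p,np.c_[u,v],z)[:,:2].astype(np.float32)
        print(q,round(d["conf"],2),m.sum(),(u.mean(),v.mean()),cv2.minAreaRect(W))
print(proj(p,[[532,293,90],[512,-261,99],[512,-261,74]]))
a=cv2.resize(im[150:230,150:250],None,fx=4,fy=4,interpolation=3);b=cv2.resize(im[180:280,330:430],None,fx=4,fy=3.2,interpolation=3)
cv2.imwrite("pics/c1.png",np.hstack([a,b]))
E
```

```text
lid 0.96 2471 (np.float64(428.4030756778632), np.float64(288.2662889518414)) ((342.15740966796875, -451.33416748046875), (107.34741973876953, 209.7770233154297), 76.43851470947266)
lid 0.91 2622 (np.float64(364.2707856598017), np.float64(230.42601067887108)) ((512.03369140625, -260.6090393066406), (114.72637939453125, 228.4698486328125), 83.84063720703125)
vise 0.76 2584 (np.float64(196.6954334365325), np.float64(187.88815789473685)) ((631.0404052734375, 269.38525390625), (221.03134155273438, 187.034423828125), 43.228858947753906)
[[183.75224848 217.37568257]
 [366.28037894 228.72592292]
 [364.6846679  229.70650044]]
```

View pics/c1.png

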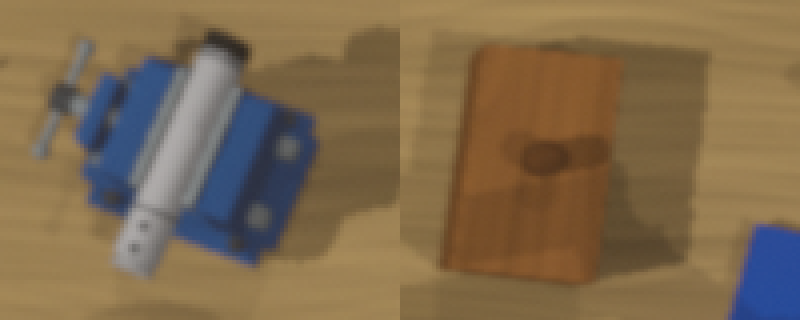

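The crop shows the brown wooden lid with its round knob at (545,158) sitting on the case, while the blue one on the bench to its right is the decoy. The handle's mouth is at crop pixel (135,265). I'm moving above the knob.

```bash
python3 -m handwheel '[[1,0,0,0,0,0,0.113],[1,0,0,0,0,0,0.113],[1,0,0,0,0,0,0.113],[1,0,0,0,0,0,0.113],[1,1.97,-2.39,0.48,0,0,0],[1,1.97,-2.39,0.48,0,0,0],[1,1.97,-2.39,0.48,0,0,0],[1,1.97,-2.39,0.48,0,0,0],[1,1.97,-2.39,0.48,0,0,0],[1,1.97,-2.39,0.48,0,0,0],[1,1.97,-2.39,0.48,0,0,0],[1,1.97,-2.39,0.48,0,0,0]]' 40
python3 -m handwheel '[[1,1.97,-2.39,0.48,0,0,0],[1,1.97,-2.39,0.48,0,0,0],[1,1.97,-2.39,0.48,0,0,0],[1,1.97,-2.39,0.48,0,0,0],[1,1.97,-2.39,0.48,0,0,0],[1,1.97,-2.39,0.48,0,0,0],[1,0,0,0,0,0,0],[1,0,0,0,0,0,0]]'
python3 - <<'E'
from h import *
print(st())
p=snapshot("wrist");cv2.imwrite("pics/w1.png",p["image"][...,::-1])
print(np.round(-np.array(p["R"]).T@p["t"]),np.round(p["R"],2).tolist())
for q in("knob","lid"):
    print(q,[(round(d["conf"],2),np.round(d["location"],1).tolist()) for d in place_of(p,q)[:3]])
for d in trace(p,"lid")[:2]:
    v,u=np.nonzero(d["pixels"]);print(d["conf"],cv2.minAreaRect(ray(p,np.c_[u,v],74)[:,:2].astype(np.float32)))
E
```

```text
time: 2.15
tool_pos: [380.9, -390.3, 209.8]
tcp_rot: [180.0, -0.0, -6.1]
ft_force: [0.5, -0.5, -0.6]
finger_gap: 85.4
grip_force: 0.0
time: 2.82
tool_pos: [513.5, -260.1, 180.6]
tcp_rot: [-180.0, 0.0, -6.0]
ft_force: [-0.8, 0.0, 0.2]
finger_gap: 85.0
grip_force: 0.0
{'time': 2.82, 'tool_pos': [513.51, -260.05, 180.59], 'tcp_rot': [-179.98, 0.05, -5.97], 'ft_force': [-0.8, 0.01, 0.24], 'wrist_torque': [0.01, -0.01, 0.0], 'finger_gap': 85.03, 'grip_force': 0.0, 'joint_pos': [-31.96, 6.12, 93.88, 0.0, 80.06, 64.0]}
[ 591. -269.  305.] [[-0.1, -0.99, 0.0], [-0.95, 0.1, 0.31], [-0.3, 0.03, -0.95]]
knob [(0.81, [509.8, -258.1, 98.3])]
lid [(0.9, [346.6, -477.3, 2.4]), (0.77, [509.0, -263.0, 54.0])]
0.88 ((510.6197509765625, -262.6265869140625), (109.30699920654297, 218.89193725585938), 83.44560241699219)
0.63 ((434.72442626953125, -415.8490295410156), (108.64411926269531, 61.7736701965332), 6.73171854019165)
```

View pics/w1.png

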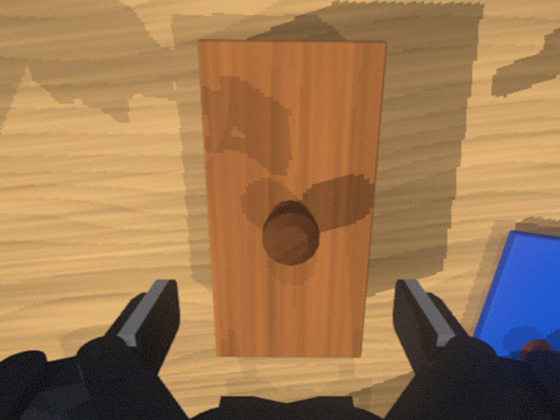

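The wrist view shows the knob centred at (291,237) between the fingers, and the lid's size checks out at 109x219 mm with a yaw of -6.5°. Next I'll descend and grip.

```bash
python3 -m handwheel '[[1,-0.15,0.05,1,0,0,0],[1,-0.15,0.05,1.3,0,0,0],[1,0,0,1.5,0,0,0],[1,0,0,1.5,0,0,0],[1,0,0,1.5,0,0,0],[1,0,0,1.0,0,0,0],[1,0,0,0.5,0,0,0],[1,0,0,0,0,0,0]]'
python3 -m handwheel '[[-1,0,0,0,0,0,0],[-1,0,0,0,0,0,0],[-1,0,0,0,0,0,0],[-1,0,0,0,0,0,0],[-1,0,0,0,0,0,0],[-1,0,0,0,0,0,0],[-1,0,0,0,0,0,0],[-1,0,0,0,0,0,0],[-1,0,0,0,0,0,0],[-1,0,0,0,0,0,0]]' 50
```

```text
time: 3.68
tool_pos: [508.3, -261.8, 95.9]
tcp_rot: [-179.9, 0.2, -6.2]
ft_force: [-0.2, -0.3, 0.6]
finger_gap: 85.5
grip_force: 0.0
time: 4.52
tool_pos: [510.3, -262.4, 99.3]
tcp_rot: [180.0, -0.1, -6.1]
ft_force: [-1.7, 1.0, 5.2]
finger_gap: 31.8
grip_force: 49.7
```

```bash
python3 -m handwheel '[[-1,0,0,-0.3,0,0,0],[-1,0,0,-0.6,0,0,0],[-1,0,0,-1,0,0,0],[-1,0,0,-1.2,0,0,0],[-1,0,0,-1.5,0,0,0],[-1,0,0,-1.5,0,0,0],[-1,0,0,-1.0,0,0,0],[-1,0,0,0,0,0,0]]'
python3 - <<'E'
from h import *
print(st())
p=snapshot("wrist")
for q in("bar","lid"):
    print(q,[(round(d["conf"],2),np.round(d["location"],1).tolist()) for d in place_of(p,q)[:3]])
E
```

```text
time: 5.18
tool_pos: [511.4, -263.2, 173.1]
tcp_rot: [179.9, -0.3, -6.1]
ft_force: [0.9, -0.8, -2.0]
finger_gap: 32.4
grip_force: 49.8
{'time': 5.18, 'tool_pos': [511.43, -263.24, 173.1], 'tcp_rot': [179.86, -0.29, -6.14], 'ft_force': [0.86, -0.76, -2.01], 'wrist_torque': [-0.01, -0.05, 0.02], 'finger_gap': 32.44, 'grip_force': 49.79, 'joint_pos': [-32.34, 6.05, 94.76, -0.0, 78.87, 63.8]}
bar []
lid [(0.83, [346.0, -473.6, 3.3]), (0.79, [510.6, -261.4, 130.7])]
```

```bash
python3 -m handwheel '[[-1,-0.4,-1.0,0,0,0,0],[-1,-0.8,-1.9,0,0,0,0],[-1,-0.8,-1.9,0,0,0,0],[-1,-0.8,-1.9,0,0,0,0],[-1,-0.8,-1.9,0,0,0,0],[-1,-0.8,-1.9,0,0,0,0],[-1,-0.8,-1.9,0,0,0,0],[-1,-0.8,-1.9,0,0,0,0],[-1,-0.8,-1.9,0,0,0,0],[-1,-0.8,-1.9,0,0,0,0],[-1,-0.6,-1.4,0,0,0,0],[-1,0,0,0,0,0,0]]'
python3 -m handwheel '[[-1,0,0,1,0,0,0],[-1,0,0,2,0,0,0],[-1,0,0,2,0,0,0],[-1,0,0,2,0,0,0],[-1,0,0,2,0,0,0],[-1,0,0,1.5,0,0,0],[-1,0,0,0.8,0,0,0],[-1,0,0,0.4,0,0,0],[-1,0,0,0.2,0,0,0],[-1,0,0,0,0,0,0],[-1,0,0,0,0,0,0]]'
```

```text
time: 6.33
tool_pos: [447.3, -56.5, 167.7]
tcp_rot: [-179.9, 0.2, -6.0]
ft_force: [0.7, -0.1, -2.4]
finger_gap: 31.6
grip_force: 50.0
time: 7.25
tool_pos: [449.8, -59.8, 50.9]
tcp_rot: [180.0, -0.1, -6.1]
ft_force: [-0.3, 0.3, -1.6]
finger_gap: 31.9
grip_force: 50.1
```

```bash
python3 - <<'E'
from h import *
print(st())
for n in("top","scene"):
    p=snapshot(n)
    for q in("bar","shank_end","lid"):
        print(n,q,[(round(d["conf"],2),np.round(d["location"],1).tolist()) for d in place_of(p,q)[:3]])
E
```

```text
{'time': 7.25, 'tool_pos': [449.81, -59.81, 50.9], 'tcp_rot': [179.99, -0.08, -6.15], 'ft_force': [-0.28, 0.32, -1.56], 'wrist_torque': [0.01, 0.0, 0.04], 'finger_gap': 31.86, 'grip_force': 50.06, 'joint_pos': [-14.05, -4.11, 118.85, -0.0, 65.18, 82.1]}
top bar [(0.64, [507.4, -259.2, 43.0])]
top shank_end [(0.58, [592.7, -270.0, 42.4])]
top lid [(0.79, [338.8, -476.1, -1.1]), (0.68, [449.9, -57.0, 6.4])]
scene bar [(0.56, [505.1, -261.0, 37.2])]
scene shank_end [(0.64, [595.2, -272.5, 40.1])]
scene lid [(0.7, [340.4, -470.7, 3.8]), (0.59, [450.0, -56.5, 5.0]), (0.4, [451.7, -56.8, 50.5])]
```

```bash
python3 -m handwheel '[[-1,0,0,0.1,0,0,0],[-1,0,0,0.1,0,0,0],[-1,0,0,0.1,0,0,0],[-1,0,0,0.1,0,0,0],[-1,0,0,0,0,0,0],[-1,0,0,0,0,0,0]]'
python3 -m handwheel '[[-1,0,0,0.05,0,0,0],[-1,0,0,0.05,0,0,0],[-1,0,0,0,0,0,0]]'
```

```text
time: 8.15
tool_pos: [448.9, -59.5, 45.9]
tcp_rot: [-180.0, 0.0, -6.1]
ft_force: [-0.0, -0.5, -2.4]
finger_gap: 32.1
grip_force: 50.1
time: 8.4
tool_pos: [449.2, -59.6, 45.3]
tcp_rot: [180.0, -0.0, -6.1]
ft_force: [-1.2, 0.3, -0.4]
finger_gap: 31.7
grip_force: 50.3
```

```bash
python3 -m handwheel '[[-1,0,0,0.05,0,0,0],[-1,0,0,0,0,0,0],[-1,0,0,0,0,0,0]]'
```

```text
time: 8.65
tool_pos: [449.2, -59.6, 45.2]
tcp_rot: [180.0, 0.0, -6.1]
ft_force: [-4.1, 0.9, 6.9]
finger_gap: 31.6
grip_force: 50.9
```

Contact, so the lid is on the bench. Now I'll release it and rise.

```bash
python3 -m handwheel '[[-1,0,0,-0.04,0,0,0],[-0.1,0,0,0,0,0,0],[0,0,0,0,0,0,0],[0.2,0,0,0,0,0,0],[0.5,0,0,0,0,0,0],[0.7,0,0,0,0,0,0],[0.7,0,0,0,0,0,0],[0.7,0,0,-0.5,0,0,0],[0.7,0,0,-1.5,0,0,0],[0.7,0,0,-3,0,0,0],[0.7,0,0,-3,0,0,0],[0.7,0,0,-3,0,0,0]]' 20
python3 -m handwheel '[[0.3,0,0,-2,0,0,0],[0.1,0.7,2,0,0,0,0],[0.1,0.7,2,0,0,0,0],[0.1,0.7,2,0,0,0,0],[0.1,0.7,2,0,0,0,0],[0.1,0.7,2,0,0,0,0],[0.1,0.7,2,0,0,0,0],[0.1,0.7,2,0,0,0,0],[0.1,0.7,2,0,0,0,0],[0.1,0.7,2,0,0,0,0],[0.1,0,1.5,0,0,0,0],[0.1,0,0,0,0,0,0]]'
python3 - <<'E'
from h import *
print(st())
p=snapshot("wrist");cv2.imwrite("pics/w2.png",p["image"][...,::-1])
for q in("bar","shank_end","case"):
    print(q,[(round(d["conf"],2),np.round(d["location"],1).tolist()) for d in place_of(p,q)[:3]])
for d in trace(p,"bar")[:1]:
    v,u=np.nonzero(d["pixels"]);print(d["conf"],cv2.minAreaRect(ray(p,np.c_[u,v],38)[:,:2].astype(np.float32)))
t=snapshot("top")
print([(round(d["conf"],2),np.round(d["location"],1).tolist()) for d in place_of(t,"lid")[:3]])
E
```

```text
time: 9.65
tool_pos: [448.6, -59.4, 156.3]
tcp_rot: [-180.0, 0.0, -6.1]
ft_force: [0.6, -0.6, -0.3]
finger_gap: 72.5
grip_force: 0.0
time: 10.65
tool_pos: [490.4, -262.7, 175.2]
tcp_rot: [179.9, 0.0, -6.3]
ft_force: [-0.6, 0.3, -0.6]
finger_gap: 46.9
grip_force: 0.0
{'time': 10.65, 'tool_pos': [490.41, -262.69, 175.18], 'tcp_rot': [179.94, 0.01, -6.25], 'ft_force': [-0.62, 0.35, -0.55], 'wrist_torque': [-0.01, 0.03, 0.0], 'finger_gap': 46.92, 'grip_force': 0.0, 'joint_pos': [-33.42, 3.36, 97.37, -0.05, 79.25, 62.84]}
bar [(0.81, [508.8, -265.2, 39.8])]
shank_end [(0.62, [595.7, -272.2, 33.5])]
case [(0.67, [512.8, -264.2, -0.6])]
0.98 ((507.2869873046875, -261.615966796875), (15.794047355651855, 173.35885620117188), 83.63648223876953)
[(0.9, [340.9, -473.8, -3.1]), (0.86, [449.1, -56.2, -1.4])]
```

View pics/w2.png

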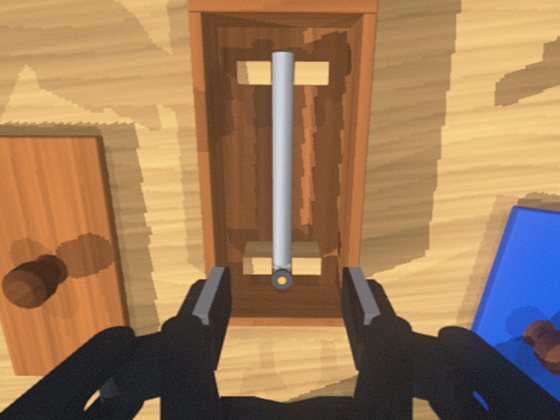

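The wrist view shows the bar in the open case. Its plain shank end is at the far side (283,55), the cutter is at (282,280), and the lid stands flat knob-up at left. I'll grip 25 mm behind the balance point.

```bash
python3 -m handwheel '[[-0.15,-0.35,-0.15,1,0,0,0],[-0.15,-0.35,-0.15,1.5,0,0,0],[-0.15,0,0,1.5,0,0,0],[-0.15,0,0,1.5,0,0,0],[-0.15,0,0,1.5,0,0,0],[-0.15,0,0,1.5,0,0,0],[-0.15,0,0,1.5,0,0,0],[-0.15,0,0,1.5,0,0,0],[-0.15,0,0,1.2,0,0,0],[-0.15,0,0,0.8,0,0,0],[-0.15,0,0,0.4,0,0,0],[-0.15,0,0,0,0,0,0]]'
```

```text
time: 12.0
tool_pos: [483.6, -255.9, 35.0]
tcp_rot: [-180.0, 0.1, -6.1]
ft_force: [-0.6, 0.4, 0.2]
finger_gap: 36.6
grip_force: 0.0
```

```bash
python3 - <<'E'
from h import *
print(st())
E
python3 -m handwheel '[[-0.15,0,0,0,0,0,0],[-0.15,0,0,0,0,0,0]]'
```

```text
{'time': 12.0, 'tool_pos': [483.61, -255.88, 34.97], 'tcp_rot': [-179.96, 0.08, -6.13], 'ft_force': [-0.6, 0.38, 0.18], 'wrist_torque': [0.01, -0.0, 0.01], 'finger_gap': 36.58, 'grip_force': 0.0, 'joint_pos': [-33.25, 11.6, 104.27, 0.0, 64.23, 62.88]}
time: 12.17
tool_pos: [484.9, -256.8, 36.9]
tcp_rot: [180.0, -0.1, -6.1]
ft_force: [0.7, -0.3, 0.0]
finger_gap: 36.4
grip_force: 0.0
```

```bash
python3 -m handwheel '[[-0.15,0,0.2,0,0,0,0],[-0.15,0,0,0,0,0,0],[-1,0,0,0,0,0,0],[-1,0,0,0,0,0,0],[-1,0,0,0,0,0,0],[-1,0,0,0,0,0,0],[-1,0,0,0,0,0,0],[-1,0,0,0,0,0,0],[-1,0,0,0,0,0,0]]' 60
python3 -m handwheel '[[-1,0,0,-0.3,0,0,0],[-1,0,0,-0.6,0,0,0],[-1,0,0,-1,0,0,0],[-1,0,0,-1.5,0,0,0],[-1,0,0,-1.5,0,0,0],[-1,0,0,-1.5,0,0,0],[-1,0,0,-1.5,0,0,0],[-1,0,0,-1.5,0,0,0],[-1,0,0,-1.0,0,0,0],[-1,0,0,-0.5,0,0,0],[-1,0,0,0,0,0,0]]'
python3 - <<'E'
from h import *
s=st();print(s)
p=snapshot("wrist");cv2.imwrite("pics/w3.png",p["image"][...,::-1])
for q in("bar","shank_end"):
    print(q,[(round(d["conf"],2),np.round(d["location"],1).tolist()) for d in place_of(p,q)[:3]])
for d in trace(p,"bar")[:1]:
    v,u=np.nonzero(d["pixels"]);print(d["conf"],cv2.minAreaRect(ray(p,np.c_[u,v],s["tool_pos"][2]+2)[:,:2].astype(np.float32)))
E
```

```text
time: 12.92
tool_pos: [484.2, -258.6, 36.5]
tcp_rot: [180.0, -0.0, -6.1]
ft_force: [-2.3, 1.2, 5.4]
finger_gap: 11.9
grip_force: 58.4
time: 13.83
tool_pos: [484.8, -258.9, 146.7]
tcp_rot: [179.9, -0.1, -6.1]
ft_force: [-0.9, 0.7, -3.2]
finger_gap: 12.2
grip_force: 58.4
{'time': 13.83, 'tool_pos': [484.77, -258.85, 146.68], 'tcp_rot': [179.93, -0.13, -6.14], 'ft_force': [-0.91, 0.74, -3.22], 'wrist_torque': [0.01, 0.07, 0.0], 'finger_gap': 12.2, 'grip_force': 58.43, 'joint_pos': [-33.45, 3.66, 100.15, 0.0, 76.04, 62.69]}
bar [(0.76, [508.4, -262.9, 152.5])]
shank_end []
0.98 ((514.1355590820312, -262.6830139160156), (13.830032348632812, 148.8311309814453), 83.40885925292969)
```

View pics/w3.png

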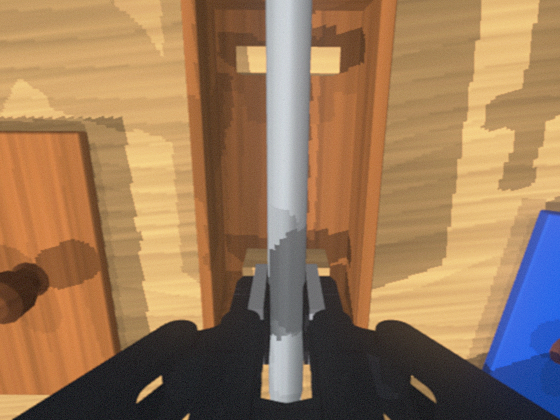

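The wrist view shows the bar held firmly at (288,290), lengthwise in the tool's x. I'm carrying it to 60 mm ahead of the handle mouth, above bore height.

```bash
python3 -m handwheel '[[-1,0,0,-0.6,0,0,0.098],[-1,0,0,-0.7,0,0,0.098],[-1,0,0,-0.7,0,0,0.098],[-1,-0.7,-1.1,0,0,0,0],[-1,-1.4,-2.2,0,0,0,0],[-1,-1.4,-2.2,0,0,0,0],[-1,-1.4,-2.2,0,0,0,0],[-1,-1.4,-2.2,0,0,0,0],[-1,-1.4,-2.2,0,0,0,0],[-1,-1.4,-2.2,0,0,0,0],[-1,-1.4,-2.2,0,0,0,0],[-1,-1.4,-2.2,0,0,0,0]]'
python3 -m handwheel '[[-1,-1.4,-2.2,0,0,0,0],[-1,-1.4,-2.2,0,0,0,0],[-1,-1.4,-2.2,0,0,0,0],[-1,-1.4,-2.2,0,0,0,0],[-1,-1.4,-2.2,0,0,0,0],[-1,-1.4,-2.2,0,0,0,0],[-1,-1.4,-2.2,0,0,0,0],[-1,-1.4,-2.2,0,0,0,0],[-1,-1.4,-2.2,0,0,0,0],[-1,-1.4,-2.2,0,0,0,0],[-1,-1.4,-2.2,0,0,0,0],[-1,-1.4,-2.2,0,0,0,0]]'
python3 -m handwheel '[[-1,-1.4,-2.2,0,0,0,0],[-1,-1.4,-2.2,0,0,0,0],[-1,-1.4,-2.2,0,0,0,0],[-1,-1,-1.5,0,0,0,0],[-1,0,0,0,0,0,0],[-1,0,0,0,0,0,0]]'
python3 - <<'E'
from h import *
s=st();print(s)
for n in("wrist","top","scene"):
    p=snapshot(n);cv2.imwrite(f"pics/{n}4.png",p["image"][...,::-1])
    np.savez(f"pics/{n}4.npz",**{k:np.array(p[k]) for k in("image","R","t","intrinsics")})
    for q in("bore_mouth","vise","shank_end","bar"):
        print(n,q,[(round(d["conf"],2),np.round(d["location"],1).tolist()) for d in place_of(p,q)[:3]])
E
```

```text
time: 15.03
tool_pos: [446.1, -37.9, 163.8]
tcp_rot: [180.0, 0.1, -22.8]
ft_force: [0.5, 0.8, -2.2]
finger_gap: 11.6
grip_force: 58.6
time: 16.03
tool_pos: [394.3, 270.1, 163.8]
tcp_rot: [179.9, 0.1, -22.8]
ft_force: [0.2, 0.4, -1.9]
finger_gap: 12.2
grip_force: 58.6
time: 16.53
tool_pos: [378.3, 364.1, 163.8]
tcp_rot: [179.9, 0.1, -22.7]
ft_force: [0.8, -0.6, -2.7]
finger_gap: 12.1
grip_force: 58.7
{'time': 16.53, 'tool_pos': [378.27, 364.09, 163.76], 'tcp_rot': [179.89, 0.06, -22.75], 'ft_force': [0.8, -0.62, -2.7], 'wrist_torque': [0.01, 0.03, 0.02], 'finger_gap': 12.14, 'grip_force': 58.73, 'joint_pos': [38.31, -0.79, 102.83, 0.0, 78.09, 151.06]}
wrist bore_mouth []
wrist vise []
wrist shank_end []
wrist bar [(0.64, [400.6, 352.0, 167.2])]
top bore_mouth [(0.89, [532.5, 293.4, 88.3])]
top vise [(0.95, [528.4, 294.5, -1.5])]
top shank_end [(0.53, [480.6, 322.4, 168.1])]
top bar [(0.57, [406.8, 355.1, 171.5])]
scene bore_mouth [(0.77, [533.4, 290.1, 91.1])]
scene vise [(0.73, [532.7, 296.8, 2.0])]
scene shank_end [(0.6, [479.9, 320.9, 165.7])]
scene bar [(0.4, [401.9, 357.6, 166.1])]
```

View pics/wrist4.png

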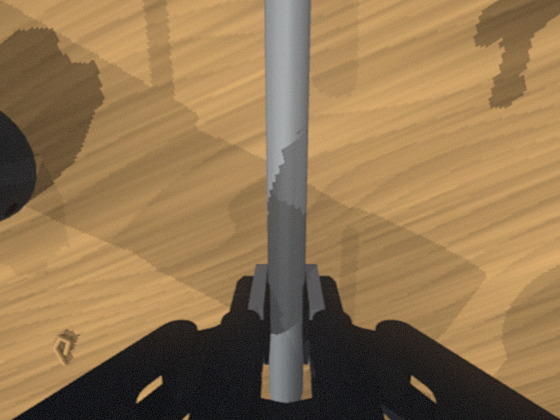

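The wrist view shows only the held bar over bare bench, with the mouth out of view ahead. So I'm fitting the handle and bar axes in the fixed cameras.

```bash
cat > ax.py <<'E'
from h import *
def fit(p,region_pts,z,lo=95,sat=45,dbg=None):
    """centreline of the grey object near the world segment region_pts, on plane z"""
    im=p["image"];h=cv2.cvtColor(im,cv2.COLOR_RGB2HSV);a,b=proj(p,region_pts)
    m=np.zeros(im.shape[:2],np.uint8);cv2.line(m,tuple(np.int32(a)),tuple(np.int32(b)),255,26)
    m=(m>0)&(h[...,1]<sat)&(h[...,2]>lo)
    n,l,s,c=cv2.connectedComponentsWithStats(m.astype(np.uint8));k=1+np.argmax(s[1:,4]);m=l==k
    v,u=np.nonzero(m);uv=np.c_[u,v].astype(float);d=(b-a)/np.linalg.norm(b-a)
    nrm=np.array([-d[1],d[0]]);t=(uv-a)@d;w=(uv-a)@nrm
    T=[];M=[];W=[]
    for k in np.arange(np.floor(t.min())+2,t.max()-2):
        q=w[(t>=k-.7)&(t<k+.7)]
        if len(q)>3:T.append(k);M.append((q.max()+q.min())/2);W.append(np.ptp(q)+1)
    T,M,W=map(np.array,(T,M,W));keep=abs(W-np.median(W))<1.6
    for _ in range(3):
        c=np.polyfit(T[keep],M[keep],1);r=abs(np.polyval(c,T)-M);keep&=r<max(.5,2*np.median(r[keep]))
    e=np.array([a+d*x+nrm*np.polyval(c,x) for x in(t.min(),t.max())])
    if dbg is not None: dbg[m]=(0,255,0);cv2.line(dbg,*[tuple(np.int32(x)) for x in e],(255,0,0),1)
    X=ray(p,e,z);D=X[1]-X[0]
    return X[:,:2].round(1).tolist(),round(float(np.degrees(np.arctan2(D[1],D[0]))),2),keep.sum(),np.median(W)
E
python3 - <<'E'
from ax import *
out=[]
for n,box in(("top",(130,250,150,250)),("scene",(200,290,310,410))):
    p=dict(np.load(f"pics/{n}4.npz"));g=p["image"].copy()
    print(n,"handle",fit(p,[[536,291,90],[708,219,90]],90,dbg=g))
    print(n,"bar",fit(p,[[400,355,166],[480,321,166]],166,dbg=g))
    r0,r1,c0,c1=box;c=np.vstack([p["image"][r0:r1,c0:c1],g[r0:r1,c0:c1]])
    out.append(cv2.resize(c,(400,600 if 0 else 560),interpolation=0))
cv2.imwrite("pics/seg.png",np.hstack(out)[...,::-1])
E
```

```text
top handle ([[532.1, 299.7], [706.3, 238.3]], -19.4, np.int64(31), np.float64(17.09805095486733))
top bar ([[416.6, 350.7], [480.5, 323.0]], -23.45, np.int64(22), np.float64(4.127374230821509))
scene handle ([[512.6, 296.5], [687.5, 235.2]], -19.3, np.int64(14), np.float64(13.494847488363884))
scene bar ([[399.6, 355.9], [479.6, 320.5]], -23.91, np.int64(12), np.float64(3.7993438540424256))
```

View pics/seg.png

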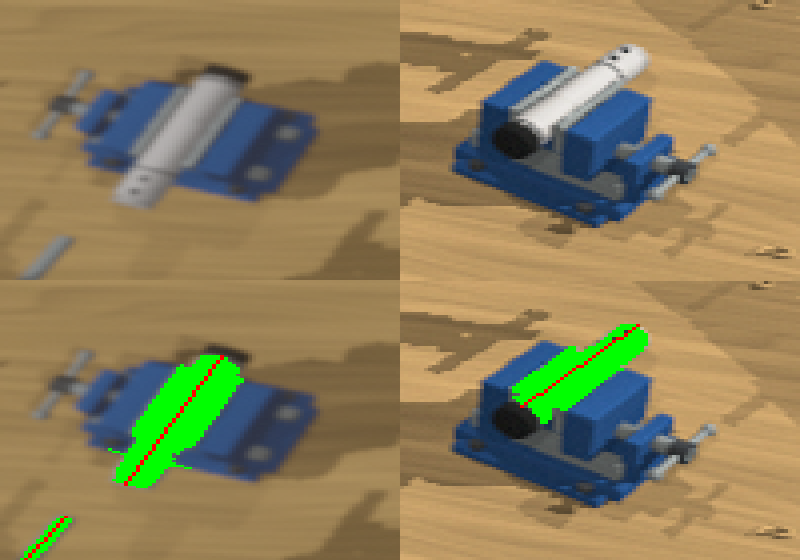

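```bash
python3 - <<'E'
from ax import *
out=[]
for n,box,los in(("top",(130,250,150,250),(130,140,150,160)),("scene",(200,290,310,410),(170,185,200,215))):
    p=dict(np.load(f"pics/{n}4.npz"))
    for lo in los:
        g=p["image"].copy()
        try: print(n,lo,fit(p,[[536,291,90],[708,219,90]],90,lo=lo,dbg=g))
        except Exception as e: print(n,lo,e)
        r0,r1,c0,c1=box;out.append(cv2.resize(g[r0:r1,c0:c1],(200,280),interpolation=0))
cv2.imwrite("pics/seg2.png",np.vstack([np.hstack(out[:4]),np.hstack(out[4:])])[...,::-1])
E
```

```text
top 130 ([[533.5, 302.8], [702.4, 243.3]], -19.42, np.int64(50), np.float64(9.049025477433664))
top 140 ([[534.2, 304.1], [701.3, 244.3]], -19.71, np.int64(46), np.float64(7.70819303336722))
top 150 ([[534.5, 304.8], [700.4, 245.5]], -19.68, np.int64(39), np.float64(6.812961132977923))
top 160 ([[583.5, 287.7], [699.6, 247.2]], -19.21, np.int64(36), np.float64(5.472128688911479))
scene 170 ([[518.0, 300.4], [681.8, 238.3]], -20.78, np.int64(26), np.float64(8.10568620542756))
scene 185 ([[517.7, 300.2], [680.0, 236.7]], -21.4, np.int64(22), np.float64(7.40310380206689))
scene 200 ([[562.7, 280.6], [679.0, 239.9]], -19.26, np.int64(23), np.float64(5.997938995345553))
scene 215 ([[563.5, 281.2], [679.0, 240.8]], -19.29, np.int64(23), np.float64(5.215494420164012))
```

View pics/seg2.png

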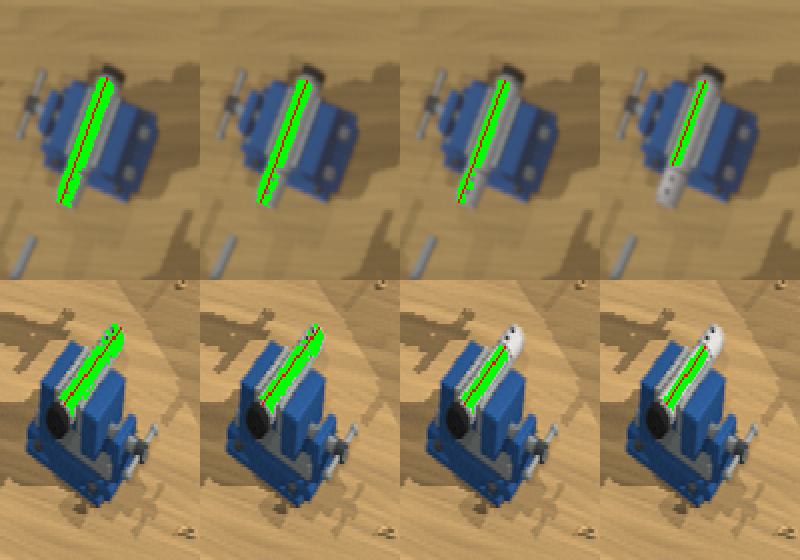

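Handle yaw is about -19.4° (jaws, silhouette and highlights agree). I'll line up at bore height, 25 mm short of the mouth, and measure bar and handle together.

```bash
python3 -m handwheel '[[-1,0,0,0,0,0,-0.067],[-1,0.7,0.33,0.8,0,0,0],[-1,0.7,0.33,1.1,0,0,0],[-1,0.7,0.33,1.1,0,0,0],[-1,0.7,0.33,1.1,0,0,0],[-1,0.66,0.33,1.1,0,0,0],[-1,0,0,1.1,0,0,0],[-1,0,0,0.8,0,0,0],[-1,0,0,0.43,0,0,0],[-1,0,0,0,0,0,0],[-1,0,0,0,0,0,0]]'
python3 - <<'E'
from ax import *
s=st();print(s)
out=[]
for n,box in(("top",(180,270,150,250)),("scene",(190,260,325,405))):
    p=snapshot(n);g=p["image"].copy()
    np.savez(f"pics/{n}5.npz",**{k:np.array(p[k]) for k in("image","R","t","intrinsics")})
    for q in("bore_mouth","shank_end","bar"):
        print(n,q,[(round(d["conf"],2),np.round(d["location"],1).tolist()) for d in place_of(p,q)[:2]])
    for lo in (95,120): print("free",fit(p,[[538,291,90],[566,281,90]],90,lo=lo,dbg=g))
    for lo in (80,95): print("bar",fit(p,[[430,329,90],[509,301,90]],90,lo=lo,dbg=g))
    r0,r1,c0,c1=box;c=np.hstack([p["image"][r0:r1,c0:c1],g[r0:r1,c0:c1]]);out.append(cv2.resize(c,(800,300),interpolation=0))
cv2.imwrite("pics/seg3.png",np.vstack(out)[...,::-1])
E
```

```text
time: 18.2
tool_pos: [406.7, 337.0, 89.6]
tcp_rot: [180.0, 0.0, -19.1]
ft_force: [-0.7, -0.5, -2.5]
finger_gap: 12.0
grip_force: 58.7
{'time': 18.2, 'tool_pos': [406.74, 337.03, 89.6], 'tcp_rot': [179.99, 0.01, -19.13], 'ft_force': [-0.72, -0.48, -2.54], 'wrist_torque': [0.0, 0.03, 0.0], 'finger_gap': 11.97, 'grip_force': 58.75, 'joint_pos': [34.08, 4.3, 105.88, 0.01, 69.83, 143.21]}
top bore_mouth [(0.63, [531.3, 291.9, 90.3])]
top shank_end [(0.66, [510.4, 303.0, 91.2])]
top bar [(0.46, [431.2, 330.1, 94.9])]
free ([[532.3, 298.8], [606.5, 272.3]], -19.65, np.int64(12), np.float64(12.164054752251232))
free ([[532.9, 300.4], [608.3, 276.8]], -17.38, np.int64(16), np.float64(9.931243801800987))
bar ([[427.2, 333.7], [510.7, 304.4]], -19.31, np.int64(27), np.float64(4.150719763105328))
bar ([[429.7, 332.7], [510.7, 304.5]], -19.17, np.int64(26), np.float64(4.150719763105328))
scene bore_mouth [(0.73, [533.9, 291.0, 92.0]), (0.32, [796.9, -22.9, 0.9])]
scene shank_end [(0.55, [512.0, 300.5, 95.8])]
scene bar [(0.59, [426.3, 328.9, 92.2])]
free ([[474.1, 313.5], [630.3, 263.0]], -17.9, np.int64(13), np.float64(10.215895703044804))
free ([[513.9, 300.4], [630.5, 263.2]], -17.69, np.int64(12), np.float64(10.887788382669399))
bar ([[396.1, 342.2], [570.1, 277.5]], -20.39, np.int64(18), np.float64(4.499456290204203))
bar ([[422.3, 332.3], [570.1, 277.6]], -20.33, np.int64(15), np.float64(4.564198048593553))
```

View pics/seg3.png

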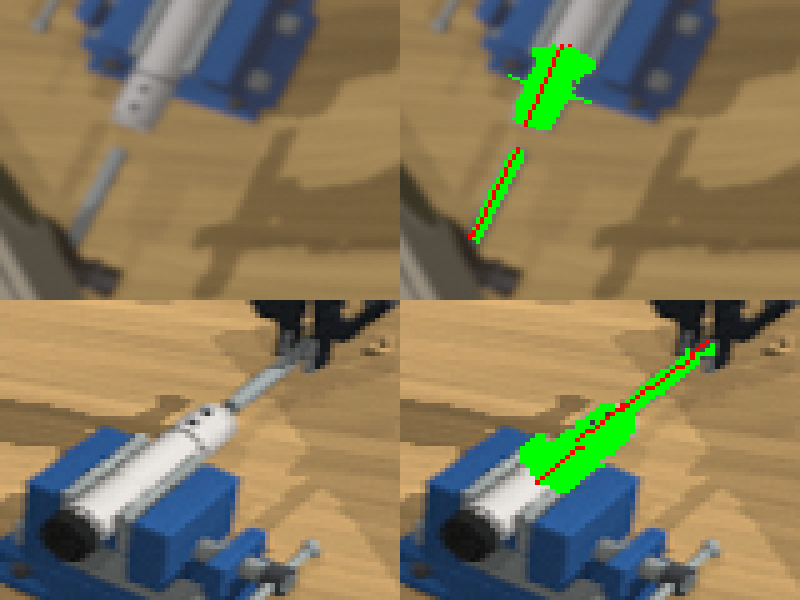

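```bash
cat > prof.py <<'E'
from h import *
def mid(p,P,yaw,s,half,z=90):
    """lateral midpoint (mm, + = left of travel) of the low-saturation band around line P+s*d"""
    a=np.radians(yaw);d=np.array([np.cos(a),np.sin(a)]);n=np.array([-d[1],d[0]])
    w=np.arange(-half,half,.25);S,Wg=np.meshgrid(s,w)
    X=np.c_[P[0]+S.ravel()*d[0]+Wg.ravel()*n[0],P[1]+S.ravel()*d[1]+Wg.ravel()*n[1],np.full(S.size,z)]
    uv=proj(p,X).astype(np.float32).reshape(*S.shape,2)
    I=cv2.remap(p["image"].astype(np.float32),uv[...,0],uv[...,1],cv2.INTER_LINEAR).mean(1)
    f=I[:,2]-I[:,0]  # blue-red: wood negative, metal near 0
    lo=np.percentile(f,10);hi=np.percentile(f,90);th=(lo+hi)/2;k=np.nonzero(f>th)[0]
    return (w[k[0]]+w[k[-1]])/2, w[k[-1]]-w[k[0]]
E
python3 - <<'E'
from prof import *
for n in("top","scene"):
    p=dict(np.load(f"pics/{n}5.npz"))
    for y in(-19.4,):
        print(n,[np.round(mid(p,(533,292.5),y,np.arange(a,a+10,.5),30),2).tolist() for a in(6,14,22,28)],"bar",[np.round(mid(p,(533,292.5),y,np.arange(a,a+10,.5),16),2).tolist() for a in(-38,-50,-60,-70,-80)])
E
```

```text
top [[5.25, 37.0], [5.62, 38.25], [5.62, 38.25], [5.88, 37.25]] bar [[3.25, 13.5], [3.62, 13.75], [3.38, 13.75], [3.62, 13.75], [3.62, 13.75]]
scene [[1.38, 40.75], [1.62, 41.75], [1.62, 42.25], [1.5, 42.0]] bar [[0.12, 15.25], [0.38, 16.25], [0.5, 17.0], [0.38, 17.25], [0.0, 17.5]]
```

The top profiles show the bar 1.9 mm to the right of the handle axis. I'll shift left and approach, then recheck.

```bash
python3 -m handwheel '[[-1,0,-0.1,0,0,0,0],[-1,0,-0.09,0,0,0,0],[-1,0.5,0,0,0,0,0],[-1,0.5,0,0,0,0,0],[-1,0.4,0,0,0,0,0],[-1,0,0,0,0,0,0],[-1,0,0,0,0,0,0]]'
python3 - <<'E'
from prof import *
print(st())
for n in("top","scene"):
    p=snapshot(n)
    print(n,[np.round(mid(p,(533,292.5),-19.4,np.arange(a,a+10,.5),30),2).tolist() for a in(6,14,22,28)],"bar",[np.round(mid(p,(533,292.5),-19.4,np.arange(a,a+10,.5),16),2).tolist() for a in(-26,-38,-50,-60,-70)])
    print([(q,np.round(d["location"],1).tolist()) for q in("bore_mouth","shank_end") for d in place_of(p,q)[:1]])
E
```

```text
time: 19.18
tool_pos: [421.2, 333.8, 89.6]
tcp_rot: [180.0, 0.0, -19.2]
ft_force: [0.3, -0.0, -3.6]
finger_gap: 12.0
grip_force: 58.7
{'time': 19.18, 'tool_pos': [421.17, 333.76, 89.65], 'tcp_rot': [180.0, 0.01, -19.19], 'ft_force': [0.26, -0.02, -3.58], 'wrist_torque': [0.0, 0.09, -0.05], 'finger_gap': 12.01, 'grip_force': 58.74, 'joint_pos': [32.93, 5.66, 104.43, 0.0, 69.92, 142.12]}
top [[5.25, 37.0], [5.5, 38.5], [5.5, 38.5], [5.62, 37.75]] bar [[5.0, 13.5], [5.0, 13.5], [5.25, 13.5], [5.25, 14.0], [5.38, 13.75]]
[('bore_mouth', [532.9, 292.2, 89.4]), ('shank_end', [524.3, 299.9, 92.8])]
scene [[1.25, 40.0], [1.75, 41.5], [2.12, 41.75], [1.88, 41.75]] bar [[-0.75, 21.5], [1.75, 16.5], [1.75, 15.5], [1.75, 15.5], [2.12, 16.25]]
[('bore_mouth', [533.5, 290.5, 90.4]), ('shank_end', [525.0, 298.0, 92.2])]
```

Both views now show the bar in line with the handle. Inserting.

```bash
python3 -m handwheel '[[-1,0.3,0,0,0,0,0],[-1,0.3,0,0,0,0,0],[-1,0.3,0,0,0,0,0],[-1,0.3,0,0,0,0,0],[-1,0.3,0,0,0,0,0],[-1,0,0,0,0,0,0]]'
python3 -m handwheel '[[-1,0.3,0,0,0,0,0],[-1,0.3,0,0,0,0,0],[-1,0.3,0,0,0,0,0],[-1,0.3,0,0,0,0,0],[-1,0.3,0,0,0,0,0],[-1,0,0,0,0,0,0]]'; python3 -c "from h import *;print(st())"
```

```text
time: 19.98
tool_pos: [435.7, 328.8, 89.8]
tcp_rot: [-180.0, -0.0, -19.2]
ft_force: [0.5, -0.4, -2.9]
finger_gap: 11.9
grip_force: 58.7
time: 20.48
tool_pos: [449.8, 323.9, 89.8]
tcp_rot: [-180.0, -0.0, -19.2]
ft_force: [-0.2, 0.0, -2.8]
finger_gap: 12.4
grip_force: 58.7
{'time': 20.48, 'tool_pos': [449.77, 323.93, 89.77], 'tcp_rot': [-179.99, -0.02, -19.17], 'ft_force': [-0.19, 0.01, -2.78], 'wrist_torque': [0.05, 0.05, 0.01], 'finger_gap': 12.37, 'grip_force': 58.74, 'joint_pos': [30.47, 8.14, 101.72, -0.01, 70.13, 139.64]}
```

```bash
python3 -m handwheel '[[-1,0.25,0,0,0,0,0],[-1,0.25,0,0,0,0,0],[-1,0.25,0,0,0,0,0],[-1,0.25,0,0,0,0,0],[-1,0.25,0,0,0,0,0],[-1,0,0,0,0,0,0]]'
python3 -m handwheel '[[-1,0.25,0,0,0,0,0],[-1,0.25,0,0,0,0,0],[-1,0.25,0,0,0,0,0],[-1,0.25,0,0,0,0,0],[-1,0,0,0,0,0,0],[-1,0,0,0,0,0,0]]'; python3 -c "from h import *;print(st())"
```

```text
time: 20.98
tool_pos: [461.5, 319.9, 89.8]
tcp_rot: [-180.0, -0.0, -19.2]
ft_force: [0.3, 0.8, -2.3]
finger_gap: 11.9
grip_force: 58.7
time: 21.48
tool_pos: [470.5, 316.7, 89.7]
tcp_rot: [180.0, 0.0, -19.2]
ft_force: [0.1, -0.0, -2.0]
finger_gap: 12.3
grip_force: 58.7
{'time': 21.48, 'tool_pos': [470.54, 316.7, 89.67], 'tcp_rot': [180.0, 0.0, -19.16], 'ft_force': [0.09, -0.02, -2.02], 'wrist_torque': [0.01, 0.05, 0.0], 'finger_gap': 12.27, 'grip_force': 58.74, 'joint_pos': [28.76, 10.05, 99.59, 0.0, 70.36, 137.92]}
```

Depth is about 42 mm with no contact. From here I'll feel for the stop in 1 mm rows and watch the force.

```bash
python3 -m handwheel '[[-1,0.15,0,0,0,0,0],[-1,0.15,0,0,0,0,0],[-1,0.15,0,0,0,0,0],[-1,0.15,0,0,0,0,0],[-1,0,0,0,0,0,0]]' | grep -E "tool|ft"
python3 -m handwheel '[[-1,0.1,0,0,0,0,0],[-1,0.1,0,0,0,0,0],[-1,0.1,0,0,0,0,0],[-1,0,0,0,0,0,0]]'| grep -E "tool|ft"
```

```text
tool_pos: [476.4, 314.7, 89.8]
ft_force: [0.2, 0.5, -1.6]
tool_pos: [479.1, 313.8, 89.7]
ft_force: [-0.1, 1.1, -3.5]
```

```bash
python3 -m handwheel '[[-1,0.1,0,0,0,0,0],[-1,0.1,0,0,0,0,0],[-1,0.1,0,0,0,0,0],[-1,0,0,0,0,0,0]]'| grep -E "tool|ft"
```

```text
tool_pos: [481.9, 312.8, 89.7]
ft_force: [-0.7, -0.1, -3.1]
```

```bash
python3 -m handwheel '[[-1,0.1,0,0,0,0,0],[-1,0.1,0,0,0,0,0],[-1,0,0,0,0,0,0]]'| grep -E "tool|ft"
```

```text
tool_pos: [483.8, 312.1, 89.7]
ft_force: [-0.4, 0.1, -2.9]
```

```bash
python3 -m handwheel '[[-1,0.1,0,0,0,0,0],[-1,0.1,0,0,0,0,0],[-1,0,0,0,0,0,0]]'| grep -E "tool|ft"
```

```text
tool_pos: [485.7, 311.5, 89.7]
ft_force: [-0.2, -0.3, -2.5]
```

```bash
python3 -m handwheel '[[-1,0.1,0,0,0,0,0],[-1,0.1,0,0,0,0,0],[-1,0,0,0,0,0,0]]'| grep -E "tool|ft"
```

```text
tool_pos: [485.9, 311.3, 89.0]
ft_force: [-6.3, 2.7, -0.7]
```

```bash
python3 -m handwheel '[[-1,0.1,0,0,0,0,0],[-1,0.1,0,0,0,0,0],[-1,0,0,0,0,0,0]]'| grep -E "tool|ft"
```

```text
tool_pos: [485.9, 311.1, 88.3]
ft_force: [-13.2, 5.4, 0.2]
```

It's at the stop: the tool stalls with 14 N purely along the bore at about 58 mm depth, within 53–75. I'll ease the preload slightly, release and retreat upward.

```bash
python3 -m handwheel '[[-1,-0.1,0,0,0,0,0],[-1,-0.05,0,0,0,0,0],[-1,0,0,0,0,0,0]]'| grep -E "tool|ft"
python3 -m handwheel '[[-0.6,0,0,0,0,0,0],[-0.5,0,0,0,0,0,0],[-0.4,0,0,0,0,0,0],[-0.3,0,0,0,0,0,0],[-0.1,0,0,0,0,0,0],[0,0,0,0,0,0,0],[0.1,0,0,0,0,0,0],[0.1,0,0,0,0,0,0]]' 20
```

```text
tool_pos: [485.9, 311.2, 88.9]
ft_force: [-7.8, 3.1, -1.8]
time: 24.48
tool_pos: [488.0, 310.7, 89.8]
tcp_rot: [-180.0, -0.0, -19.2]
ft_force: [0.9, -0.5, 0.5]
finger_gap: 46.6
grip_force: 0.0
```

```bash
python3 -m handwheel '[[0.1,0,0,-0.5,0,0,0],[0.1,0,0,-1,0,0,0],[0.1,0,0,-1.5,0,0,0],[0.1,0,0,-2,0,0,0],[0.1,0,0,-2.5,0,0,0],[0.1,0,0,-2.5,0,0,0],[0.1,0,0,-2.5,0,0,0],[0.1,-2.5,0,-1,0,0,0],[0.1,-2.5,0,0,0,0,0],[0.1,-2,0,0,0,0,0],[0.1,0,0,0,0,0,0]]'
python3 - <<'E'
from prof import *
print(st())
out=[]
for n,box in(("top",(170,250,140,240)),("scene",(180,260,320,420))):
    p=snapshot(n)
    print(n,[(q,np.round(d["location"],1).tolist(),round(d["conf"],2)) for q in("bar","bore_mouth","bowl","chuck","mallet","lid") for d in place_of(p,q)[:2]])
    r0,r1,c0,c1=box;out.append(cv2.resize(p["image"][r0:r1,c0:c1],(400,320),interpolation=2))
cv2.imwrite("pics/fin.png",np.hstack(out)[...,::-1])
E
```

```text
time: 25.4
tool_pos: [419.4, 335.1, 226.4]
tcp_rot: [-179.9, 0.0, -19.0]
ft_force: [-0.1, -1.4, 0.2]
finger_gap: 46.8
grip_force: 0.0
{'time': 25.4, 'tool_pos': [419.41, 335.05, 226.37], 'tcp_rot': [-179.9, 0.01, -19.03], 'ft_force': [-0.08, -1.38, 0.22], 'wrist_torque': [-0.02, 0.02, 0.0], 'finger_gap': 46.78, 'grip_force': 0.0, 'joint_pos': [33.1, -1.76, 97.11, 0.07, 84.59, 142.13]}
top [('bar', [508.8, 305.2, 90.7], 0.51), ('bore_mouth', [532.0, 296.1, 86.2], 0.95), ('bore_mouth', [530.7, 297.4, 0.2], 0.69), ('bowl', [800.5, -23.9, 1.2], 0.62), ('bowl', [511.0, -261.3, -6.6], 0.39), ('mallet', [545.0, -570.8, -2.2], 0.61), ('lid', [450.9, -53.6, 1.1], 0.9), ('lid', [339.6, -473.2, -1.9], 0.6)]
scene [('bar', [507.2, 305.1, 82.3], 0.54), ('bore_mouth', [535.1, 289.1, 92.1], 0.63), ('bowl', [795.3, -22.1, 1.7], 0.95), ('chuck', [499.5, 582.2, 2.5], 0.92), ('chuck', [451.9, -58.4, 0.7], 0.34), ('mallet', [541.2, -571.7, -4.1], 0.56), ('lid', [449.1, -58.5, 0.7], 0.73), ('lid', [339.8, -469.9, 3.8], 0.72)]
```

View pics/fin.png

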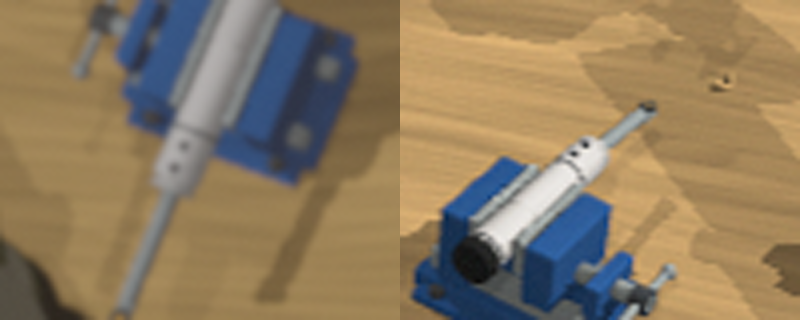

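The picture shows the bar seated in the handle, cutter outward at left crop (120,315) and right crop (648,106), slightly sagged. The lid is flat on the bench and the bystanders haven't moved. I'm handing it in.

```bash
python3 -c "from bench import *;print(hand_in())"
```

```text
the job is handed in; nothing more can be done
None
```

The job is handed in after 25 s of the 72 s allowed: the lid is flat and knob up on the bench, and I left the bar about 58 mm into the handle against the stop, felt at about 14 N; the judge's result was not shown.

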